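# Pin the trailer drawbar into the hitch coupling

### The arm

A 7-joint arm with a two-finger parallel gripper is mounted at the origin on the work surface. World frame = base frame: x ahead of the robot, y to its left, z up, the work surface at z = 0. Lengths are in m, angles in degrees, forces in N, time in s.
With the tool pointing down it reaches from about 0.425 to 0.875 m from the base axis. Payload 4.7 kg.
Tool frame: the origin (TCP) lies on the centre line of the jaws, within the pads' length; the fingertips stand 11 mm ahead of it and the grasp point (between the pads) lies 8 mm behind it; z points along the fingers, y is the direction in which the jaws open and shut (so a half turn about z gives the same grasp; the last joint's range is limited). The gripper opens to 87 mm and grips with 3 to 60 N. Pads are 19 mm wide; open, the fingers measure 117 mm over their backs; the gripper's body (75 mm by 190 mm) begins 51 mm behind the grasp point.
Start: joints at [70.365, 18.392, -4.016, 83.108, 1.295, 78.541, -3.26], TCP at [0.227, -0.609, 0.204] pointing down, gripper open.
Joint ranges: [-163.93, 163.93], [-17.29, 119.83], [-79.2, 71.16], [3.27, 140.29], [-89.18, 269.18], [5.43, 117.66], [-154.24, 154.24]. Speed limits (degrees/s): [147.25, 147.25, 180, 180, 180, 180, 180].

### API

Orientations are given as [roll, pitch, yaw] about the fixed x, y, z axes, in that order (R = Rz(yaw) Ry(pitch) Rx(roll)).
In Python, from cell import env gives the robot as it stands.
- The arm moves only by the tool servo_tool, never from a script. Its argument "moves" is text: rows parted by semicolons, each of 7 numbers parted by spaces: the shift along the tool's x, y, z as a fraction of full scale, then the turn, a rotation vector about the tool's x, y, z as a fraction of full scale, then the gripper's target within -1 to 1 (shut at 1, half-way at 0, fully open at -1). A call has 1 to 20 rows; each row shifts and turns the pose as measured when the row begins, along the tool's axes as they then stand; what a row does not reach is not made up. Full scale, the value 1, is 1000 mm for a shift and 0.5 rad for a turn. A row lasts 1/12 s, in which the tool goes at most 41.7 mm and 7.16 degrees, less where a joint would pass 70% of its speed; a pose out of reach is approached as far as the arm can. A call with a number of a shift or a turn outside -1 to 1 is refused whole. A call with a gripper value outside its range is refused whole. The fingers move at their own pace and stop on an object; "squeeze" is the grip in N (left out, the last holds). Time passes only in rows, so rows that do not move let the fingers close. It gives the time, the measured TCP pose, the force and the opening at its end, in the units of the state.
- env.get_obs(): the state, without advancing time (a new reading comes with each control period).
- env.read_camera(name): name is "side" or "top" or "wrist"; returns a dict with "img" (480x640x3 uint8, red, green, blue), "range_z" (480x640 float32, m along the optical axis (not along the pixel's ray), 0 where there is no reading), "mtx" (3x3 intrinsics, pixels), "k1" (the pictures are not rectified: a ray, as slopes to the right and down, at radius r is drawn at 1 + k1 r^2 times it, then the intrinsics apply), "T" (4x4, takes a point from camera to world coordinates); the wrist camera has in their place "hand_eye" (4x4, takes a point from camera to tool coordinates, whose origin is the TCP and whose axes are the flange's). Camera axes: x right, y up, looking along -z (the intrinsics and any distortion apply to the point x, -y, -z); pixel columns grow to the right and rows downward; lengths in m; the calibration is good to about 2 mm. A picture is of the moment at which its call begins: read the wrist's pose just before it.
- env.sign_off(): hands the job in, once; it reports no verdict.
The state is a dict: "time_s": time; "qpos": joint angles; "joint_velocities": joint speeds; "effort": joint torques, N m; "tool_pos": TCP position; "tool_rot": TCP orientation; "force": force on the tool from outside, world axes, zero at the start; "wrist_torque": the same for the moment, N m; "grip_width": finger opening in m.
Only numpy, scipy, OpenCV 4.12 (cv2) and the standard library are available. Lean on these libraries where they do the work, as an engineer would, in place of code of your own. Each camera call takes 0.05 s, during which the arm holds its last target.

### The job

The green trailer drawbar is already slid into the grey hitch coupling with the holes lined up. Take the hitch pin with the red grip out of the rack and push it straight down through the coupling and the drawbar eye until its collar sits flat on the coupling's top. Do not drop it in from above: keep hold of it until it is home or very nearly so, then let go.

Things in the scene. Friction and masses are not known exactly. Their poses are not given: they have to be found in the camera images.
- red_pin_grip (a point): Centre of the red round grip (30 mm diameter, 56 mm tall) of the wanted pin, hanging upright in the rack in any order with a blue (too short) and a yellow one (too thin). Below the grip: steel collar 44 mm diameter, 6 mm thick, underside 34 mm below this point; shank 18 mm diameter, its end 100 mm below this point, last 14 mm tapered to 8 mm. z runs up the pin. About 0.23 kg.
- pin_rack: Plywood rack fixed to the bench, 250 mm long (its y axis) by 80 mm. Origin: centre of its underside; z up. Top face 86 mm above the bench, with three 24 mm through holes at y = -82, 0 and +82 mm; the pins' collars rest on it, shanks hanging free in the holes. All grips' tops are 148 mm above the bench. Fingers have most room on the x sides of a grip.
- coupling_hole (a point): Centre of the upper hole's mouth, on top (86 mm above the bench) of the grey coupling fixed to the bench: two level jaws 80 by 70 mm, 12 mm thick, 20 mm apart, each with a 30 mm through hole, in line; 32 mm free below the lower jaw. z up; x points along the drawbar, out of the open side. With the pin fully home its grip centre is 34 mm above this point.
- drawbar_eye (a point): Centre, at the top face, of the 34 mm through hole in the drawbar's steel end plate (14 mm thick, 50 mm wide). The plate lies loose on the lower jaw, top 18 mm below the coupling's top, hole in line with the coupling's to about 4 mm. The drawbar's green square tube (40 mm) runs along its x out of the coupling and rests on a wooden block. z up. About 0.9 kg.
Things that resemble listed ones, but are neither listed nor needed, are in the scene too. Of the things like the part that bears red_pin_grip, leave any that is black; of the rest the larger one is meant.

How it is judged:
By the outcome, as a careful person would: the job done as asked, in the order asked, and still so for the second after the job is handed in, with the robot touching nothing.
It also fails if it takes over 42 s, if anything falls off the work surface, if the arm or the gripper's body presses on something with over 40 N, if the wrist force passes 120 N, or if a joint passes its speed limit or range.

## Working session

There is one attempt and no reset: what is moved stays moved. The work goes in short steps, Python scripts to look and compute and a tool call to move; the robot and the scene stay as the last step left them, time stands still between calls to the robot, and variables do not carry over. Pictures are saved under pics/ and viewed, and the job is handed in when it is done.

Besides the shell and the picture viewer there is one more tool, called as name(argument=value, ...) on one line, values as JSON. servo_tool: Moves the arm, as the interface text tells. Its arguments: {"type":"object","properties":{"moves":{"type":"string"},"squeeze":{"type":"number"}},"required":["moves"]}

```bash
ls; mkdir -p pics
python3 - <<'E'
from cell import env
import cv2, pickle
o=env.get_obs(); print(o)
for n in ("side","top","wrist"):
    c=env.read_camera(n); pickle.dump((o,c),open(f"{n}0.pkl","wb"))
    cv2.imwrite(f"pics/{n}0.png",c["img"][:,:,::-1]); print(n,c["mtx"],c["k1"],c.get("T",c.get("hand_eye")))
E
```

```text
pics
{'time_s': 0.0, 'qpos': array([70.36498804, 18.44136181, -4.01333258, 83.1755872 ,  1.29395262,
       78.54212531, -3.26119919]), 'joint_velocities': array([-0.09164395,  0.04528679,  0.03285523,  0.00660405, -0.08935095,
       -0.0437026 ,  0.09748751]), 'effort': array([ 1.95732214e-04, -4.91278267e+01, -4.03824728e-01, -3.12525880e+01,
       -6.40644087e-02,  4.36417444e-02,  1.63689224e-04]), 'tool_pos': array([ 0.22674899, -0.60851907,  0.20242917]), 'tool_rot': array([-1.79886105e+02,  5.51617516e-03,  2.04412875e+01]), 'force': array([ 0.31617562, -0.12613059, -0.24782864]), 'wrist_torque': array([0.00586253, 0.01725079, 0.0191263 ]), 'grip_width': 0.08664990152516013}
side [[457.65844732   0.         316.06815122]
 [  0.         457.65844732 239.98366346]
 [  0.           0.           1.        ]] -0.08878966339555368 [[ 0.9627747   0.16297141 -0.21565064  0.33267051]
 [-0.27012271  0.55077322 -0.78973577 -0.70097079]
 [-0.00992975  0.81858975  0.5742928   0.54120938]
 [ 0.          0.          0.          1.        ]]
top [[503.28227648   0.         321.51010026]
 [  0.         503.28227648 230.28961901]
 [  0.           0.           1.        ]] -0.04620721295273905 [[ 0.02193903  0.9964146  -0.08171064  0.43964359]
 [-0.99943538  0.0239389   0.02357629 -0.05575476]
 [ 0.02544782  0.08114726  0.9963772   0.91745364]
 [ 0.          0.          0.          1.        ]]
wrist [[385.93539626   0.         324.68270278]
 [  0.         385.93539626 231.57425473]
 [  0.           0.           1.        ]] -0.08208836277457926 [[-5.87035324e-04  9.53654722e-01  3.00902519e-01  8.19582382e-02]
 [ 9.99999799e-01  4.87478980e-04  4.05940685e-04  8.41537589e-04]
 [ 2.40443598e-04  3.00902697e-01 -9.53654817e-01 -1.80994298e-01]
 [ 0.00000000e+00  0.00000000e+00  0.00000000e+00  1.00000000e+00]]
```

View pics/side0.png

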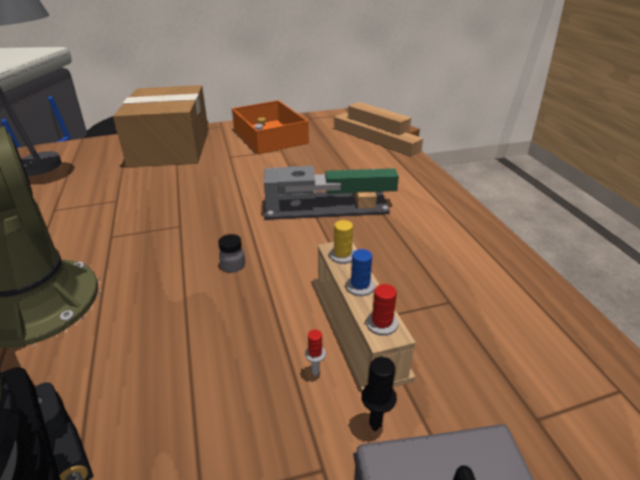

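View pics/top0.png

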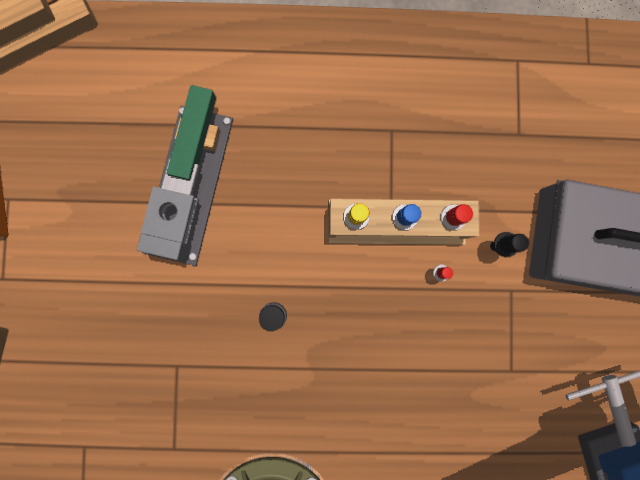

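View pics/wrist0.png

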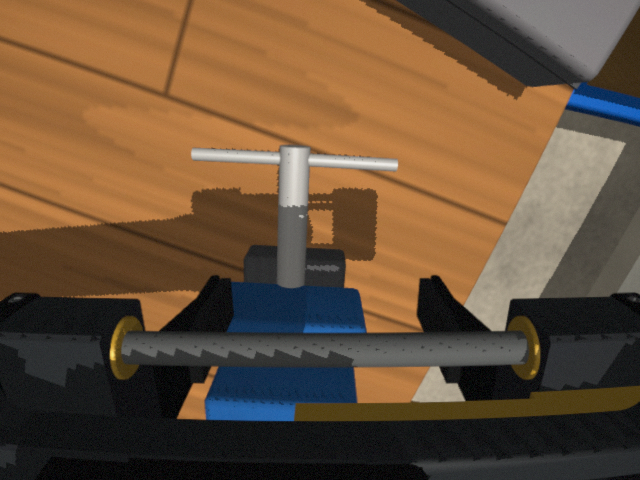

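The top view shows the red pin in the rack at (459,215), the small red decoy at (444,273), a black decoy at (511,244) and the coupling hole at (168,211). The wrist view shows that the gripper starts above a blue vise-like thing with a T-handle, so I'll lift first. Next I'll measure with the depth.

```bash
cat > h.py <<'E'
import numpy as np, cv2, pickle
from scipy.spatial.transform import Rotation as R
def Ttool(o):
    T=np.eye(4);T[:3,:3]=R.from_euler('xyz',o["tool_rot"],degrees=True).as_matrix();T[:3,3]=o["tool_pos"];return T
def cloud(c,o=None):
    T=c["T"] if "T" in c else Ttool(o)@c["hand_eye"]
    v,u=np.mgrid[0:480,0:640]; p=np.stack([u,v],-1).reshape(-1,1,2).astype(float)
    s=cv2.undistortPoints(p,c["mtx"],np.array([c["k1"],0,0,0.])).reshape(480,640,2)
    z=c["range_z"].astype(float)
    P=np.stack([s[...,0]*z,-s[...,1]*z,-z],-1)
    W=P@T[:3,:3].T+T[:3,3]; W[z<=0]=np.nan
    return W
def proj(c,pts,o=None):
    T=c["T"] if "T" in c else Ttool(o)@c["hand_eye"]
    q=(np.atleast_2d(pts)-T[:3,3])@T[:3,:3]; s=np.stack([q[:,0],-q[:,1]],1)/-q[:,2:]
    r2=(s**2).sum(1,keepdims=True); s=s*(1+c["k1"]*r2)
    return s@np.diag([c["mtx"][0,0],c["mtx"][1,1]])+c["mtx"][:2,2]
def reds(c,W):
    h=cv2.cvtColor(c["img"],cv2.COLOR_RGB2HSV)
    return ((h[...,0]<6)|(h[...,0]>174))&(h[...,1]>170)&(h[...,2]>70)
E
python3 - <<'E'
from h import *
for n in ("top","side"):
    o,c=pickle.load(open(n+"0.pkl","rb")); W=cloud(c)
    m=reds(c,W); k,l,st,ce=cv2.connectedComponentsWithStats(m.astype(np.uint8))
    for i in range(1,k):
        if st[i,4]<40: continue
        P=W[l==i]; P=P[~np.isnan(P[:,0])]
        t=P[P[:,2]>np.percentile(P[:,2],95)-0.006]
        print(n,"red",ce[i].round(),st[i,4],"top",t.mean(0).round(4),len(t),"ext",np.ptp(t,0).round(4), 'z',np.percentile(P[:,2],[2,50,98]).round(3))
    h=cv2.cvtColor(c["img"],cv2.COLOR_RGB2HSV)
    for nm,a,b in(("blue",105,125),("yel",24,33)):
        mm=(h[...,0]>=a)&(h[...,0]<=b)&(h[...,1]>180)&(h[...,2]>60)
        k,l,st,ce=cv2.connectedComponentsWithStats(mm.astype(np.uint8))
        for i in range(1,k):
            if st[i,4]<100: continue
            P=W[l==i]; P=P[~np.isnan(P[:,0])]
            t=P[P[:,2]>np.percentile(P[:,2],95)-0.006]
            print(n,nm,ce[i].round(),st[i,4],"top",t.mean(0).round(4))
o,c=pickle.load(open("top0.pkl","rb")); W=cloud(c)
# table check
print("table z",np.nanmedian(W[330:360,300:400,2]))
# coupling top: z near .086
sub=np.zeros((480,640),bool); sub[170:280,120:230]=1
m=sub&(abs(W[...,2]-.086)<.006)&(cv2.cvtColor(c["img"],cv2.COLOR_RGB2HSV)[...,1]<60)
P=W[m]; print("coup",len(P),P.mean(0),np.median(P[:,2]))
r=cv2.minAreaRect((P[:,:2]*1000).astype(np.float32)); print(r)
m=m.astype(np.uint8); cn,hi=cv2.findContours(m,cv2.RETR_CCOMP,cv2.CHAIN_APPROX_NONE)
for i,q in enumerate(cn):
    if cv2.contourArea(q)>40:
        print(hi[0][i][3],cv2.contourArea(q),cv2.minEnclosingCircle(q), cv2.fitEllipse(q))
print("hole region z"); print(np.round(W[202:222:2,158:180:2,2]*1000))
# rack top
sub=np.zeros((480,640),bool); sub[180:260,310:500]=1
m=sub&(abs(W[...,2]-.086)<.005); P=W[m]; print("rack",cv2.minAreaRect((P[:,:2]*1000).astype(np.float32)),np.median(P[:,2]))
E
```

```text
top red [460. 214.] 400 top [ 0.5347 -0.2943  0.1471] 257 ext [0.0287 0.0272 0.0082] z [0.102 0.146 0.15 ]
top red [445. 272.] 145 top [ 0.4421 -0.286   0.0849] 100 ext [0.0167 0.0183 0.006 ] z [0.056 0.084 0.087]
top yel [361. 212.] 110 top [ 0.5333 -0.1343  0.1472]
side red [384. 305.] 813 top [ 0.5338 -0.2985  0.1486] 296 ext [0.0282 0.027  0.0069] z [0.099 0.136 0.15 ]
side red [315. 342.] 313 top [ 0.4415 -0.2888  0.086 ] 142 ext [0.0178 0.0187 0.007 ] z [0.056 0.08  0.088]
side blue [ 59. 119.] 140 top [-0.194   1.1898  0.0292]
side blue [361. 269.] 572 top [ 0.5314 -0.2187  0.1486]
table z -0.0005501929133098216
coup 2580 [0.51188243 0.18477064 0.08532324] 0.08538414670453331
((514.2139892578125, 184.9088897705078), (71.46138000488281, 111.18762969970703), 79.61145782470703)
-1 2724.5 ((165.14544677734375, 222.65367126464844), 38.552589416503906) ((164.86407470703125, 223.153564453125), (47.812374114990234, 79.8426513671875), 13.848014831542969)
0 264.0 ((167.91610717773438, 211.2718048095703), 9.771331787109375) ((168.1407470703125, 211.31227111816406), (17.809038162231445, 19.01323890686035), 28.55579948425293)
hole region z
[[84. 84. 85. 87. 84. 88. 85. 86. 86. 84. 87.]
 [85. 85. 84. 77. 59. 53. 52. 54. 87. 83. 86.]
 [88. 84. 78. 56. 53. 52. 50. 43. 10. 84. 86.]
 [84. 81. 60. 51. 52. 45. 11.  8.  7. 11. 87.]
 [84. 80. 55. 51. 47. 10.  9.  9.  9.  8. 86.]
 [86. 76. 58. 51. 47.  9.  7. 13. 10. 11. 85.]
 [85. 80. 53. 54. 42.  9. 11. 10.  7. 11. 86.]
 [89. 84. 58. 53. 42.  7. 10.  9.  8. 83. 87.]
 [84. 87. 83. 54. 52. 10. 11.  6. 86. 88. 86.]
 [83. 87. 86. 85. 83. 44. 84. 82. 85. 88. 87.]]
rack ((533.10986328125, -214.02789306640625), (60.46244812011719, 249.94480895996094), 0.7387064099311829) 0.08547832745550638
```

Run:
```python
from h import *
o,c=pickle.load(open("top0.pkl","rb")); W=cloud(c)
def back(c,u,v,z):
    s=cv2.undistortPoints(np.array([[[u,v]]],float),c["mtx"],np.array([c["k1"],0,0,0.]))[0,0]
    T=c["T"]; d=T[:3,:3]@np.array([s[0],-s[1],-1]); return T[:3,3]+d*(z-T[2,3])/d[2]
print("hole",back(c,168.14,211.31,.0855))
h=cv2.cvtColor(c["img"],cv2.COLOR_RGB2HSV)
m=(h[...,0]>60)&(h[...,0]<90)&(h[...,1]>100); m[:,260:]=0
P=W[m];P=P[~np.isnan(P[:,0])]; t=P[P[:,2]>np.median(P[:,2])-.008]; print("tube",np.median(P[:,2]),cv2.minAreaRect((t[:,:2]*1000).astype(np.float32)))
z=np.nan_to_num(W[...,2]); x=W[...,0];y=W[...,1]
for a,b,cc,d in ((140,300,525,640),(225,260,490,530),(360,480,560,640),(280,340,250,300)):
    s=z[a:b,cc:d]; print((a,b,cc,d),"zmax",np.percentile(s,99.5), "xy range of z>.05",[np.nanpercentile(q[a:b,cc:d][s>.05],[1,99]).round(3) for q in(x,y)])
# side: hole ellipse
o,c=pickle.load(open("side0.pkl","rb"));W=cloud(c)
cv2.imwrite("pics/sc.png",cv2.resize(c["img"][150:230,250:410,::-1],None,fx=5,fy=5))
print(proj(c,[[.5265,.1845,.086]]))
print(back(c,298.5,174,.086))
```

```text
hole [0.53333383 0.17963285 0.0855    ]
tube 0.0804282767797726 ((670.8858642578125, 151.853759765625), (39.89715576171875, 157.35845947265625), 77.6421890258789)
(140, 300, 525, 640) zmax 0.1466126382325978 xy range of z>.05 [array([0.42 , 0.598]), array([-0.611, -0.46 ])]
(225, 260, 490, 530) zmax 0.12976020478518674 xy range of z>.05 [array([0.472, 0.512]), array([-0.406, -0.372])]
(360, 480, 560, 640) zmax 0.15039188483022153 xy range of z>.05 [array([0.121, 0.276]), array([-0.612, -0.496])]
(280, 340, 250, 300) zmax 0.06185725046550523 xy range of z>.05 [array([0.34, 0.38]), array([-0.014,  0.026])]
[[294.17819759 173.17585479]]
[0.53463543 0.17786164 0.086     ]
```

View pics/sc.png

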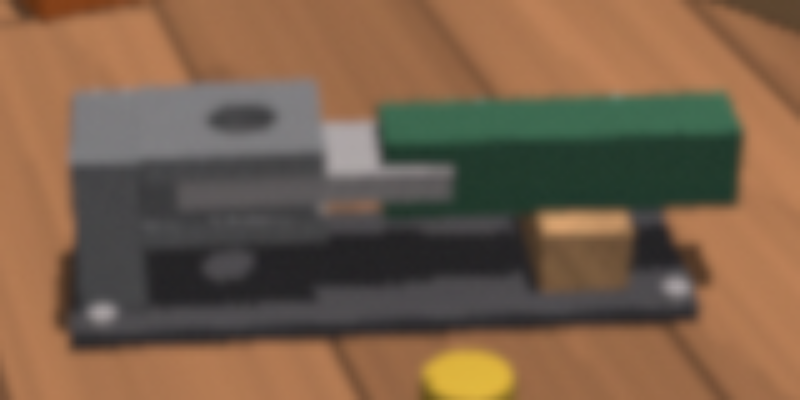

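The tube top is at 0.080, clear of the fingers. The hole is at (0.5335,0.179): the top and side views agree to 2 mm. First I'll lift, then turn to yaw 90.

servo_tool(moves="0 0 -0.04 0 0 0 -1; 0 0 -0.04 0 0 0 -1; 0 0 -0.04 0 0 0 -1; 0 0 0 0 0 -0.25 -1; 0 0 0 0 0 -0.25 -1; 0 0 0 0 0 -0.25 -1; 0 0 0 0 0 -0.25 -1; 0 0 0 0 0 -0.25 -1; 0 0 0 0 0 -0.25 -1; 0 0 0 0 0 -0.25 -1; 0 0 0 0 0 -0.25 -1; 0 0 0 0 0 -0.25 -1; 0 0 0 0 0 -0.18 -1; 0 0 0 0 0 0 -1")

```text
time_s: 1.32
tool_pos: [0.2257, -0.6059, 0.3212]
tool_rot: [-179.7, -0.8, 90.9]
force: [0.3, 0.7, 0.7]
grip_width: 0.0872
```

servo_tool(moves="0.028 0.028 0 0 0 0 -1; 0.028 0.028 0 0 0 0 -1; 0.028 0.028 0 0 0 0 -1; 0.028 0.028 0 0 0 0 -1; 0.028 0.028 0 0 0 0 -1; 0.028 0.028 0 0 0 0 -1; 0.028 0.028 0 0 0 0 -1; 0.028 0.028 0 0 0 0 -1; 0.028 0.028 0 0 0 0 -1; 0.028 0.028 0 0 0 0 -1; 0.015 0.015 0 0 0 0 -1; 0 0 0 0 0 0 -1")

```text
time_s: 2.32
tool_pos: [0.529, -0.3006, 0.3168]
tool_rot: [-179.3, -1.1, 88.1]
force: [-0.5, 1.6, -0.2]
grip_width: 0.0873
```

```bash
cat > look.py <<'E'
import sys
from h import *
from cell import env
o=env.get_obs(); c=env.read_camera("wrist"); n=sys.argv[1]
pickle.dump((o,c),open(n+".pkl","wb")); cv2.imwrite(f"pics/{n}.png",c["img"][:,:,::-1])
print(o["time_s"],o["tool_pos"].round(4),o["tool_rot"].round(2),o["force"].round(2),o["grip_width"])
W=cloud(c,o); m=reds(c,W); k,l,st,ce=cv2.connectedComponentsWithStats(m.astype(np.uint8))
for i in range(1,k):
    if st[i,4]<200: continue
    P=W[l==i]; P=P[~np.isnan(P[:,0])]; t=P[P[:,2]>np.percentile(P[:,2],95)-0.006]
    r=cv2.minEnclosingCircle((t[:,:2]*1000).astype(np.float32))
    print("red",ce[i].round(),st[i,4],t.mean(0).round(4),r)
E
python3 look.py w1
```

```text
2.3167 [ 0.529  -0.3006  0.3168] [-179.32   -1.07   88.12] [-0.48  1.56 -0.16] 0.08726705086616969
red [250. 182.] 328 [ 0.4427 -0.2873  0.0851] ((442.4571228027344, -287.3523254394531), 9.68704891204834)
red [334. 197.] 908 [ 0.535  -0.2958  0.1475] ((534.9794921875, -296.1606140136719), 14.351333618164062)
```

View pics/w1.png

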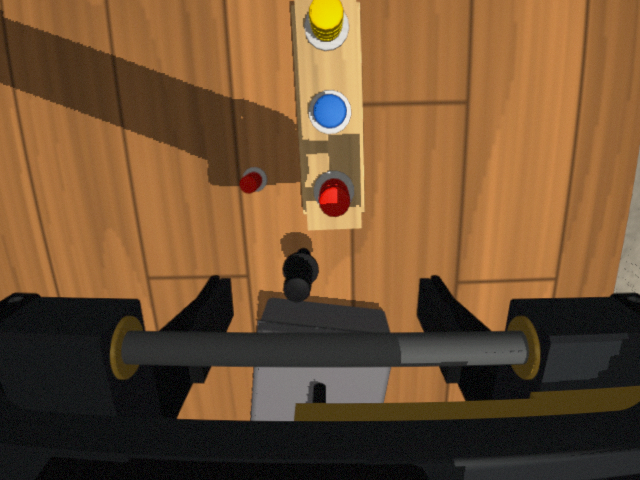

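The wrist view shows the red pin in its rack hole at (334,197), the small red decoy at (250,182) and the black decoy at (300,270). The red grip measures (0.535,-0.296), agreeing with the other two cameras. Now to compute the correction.

```bash
cat > dl.py <<'E'
import sys
from h import *
from cell import env
o=env.get_obs(); T=Ttool(o); x,y,z,yaw=map(float,sys.argv[1:5])
print("t",o["time_s"],o["tool_pos"].round(4),o["tool_rot"].round(2),"F",o["force"].round(1),"M",o["wrist_torque"].round(2),o["grip_width"].round(4),"q7",o["qpos"].round(0))
G=R.from_euler('xyz',[180,0,yaw],degrees=True).as_matrix()
print("shift units",(T[:3,:3].T@(np.array([x,y,z])-T[:3,3])).round(4),"turn units",(R.from_matrix(T[:3,:3].T@G).as_rotvec()/0.5).round(4))
E
python3 dl.py 0.5345 -0.296 0.20 90
```

```text
Traceback (most recent call last):
  File "dl.py", line 5, in <module>
    print("t",o["time_s"],o["tool_pos"].round(4),o["tool_rot"].round(2),"F",o["force"].round(1),"M",o["wrist_torque"].round(2),o["grip_width"].round(4),"q7",o["qpos"].round(0))
                                                                                                                               ^^^^^^^^^^^^^^^^^^^^^
AttributeError: 'float' object has no attribute 'round'
```

```bash
sed -i 's/o\["grip_width"\].round(4)/round(o["grip_width"],4)/' dl.py; python3 dl.py 0.5345 -0.296 0.20 90
```

```text
t 2.3667 [ 0.5278 -0.302   0.3168] [-179.27   -1.03   88.06] F [-0.3  0.3  0.1] M [-0.02 -0.14 -0.04] 0.0869 q7 [ 49.  14. -27.  77.   6.  91.  21.]
shift units [0.0041 0.008  0.1168] turn units [-0.0247 -0.0364 -0.0676]
```

servo_tool(moves="0.004 0.008 0 -0.025 -0.036 -0.068 -1; 0 0 0.03 0 0 0 -1; 0 0 0.03 0 0 0 -1; 0 0 0.03 0 0 0 -1; 0 0 0.02 0 0 0 -1; 0 0 0 0 0 0 -1")

```text
time_s: 2.87
tool_pos: [0.5343, -0.3067, 0.2049]
tool_rot: [179.6, 0.7, 89.5]
force: [0.2, -0.5, -0.9]
grip_width: 0.087
```

```bash
python3 dl.py 0.5345 -0.296 0.112 90; python3 look.py w2
```

```text
t 2.8667 [ 0.5343 -0.3067  0.2049] [179.64   0.69  89.5 ] F [ 0.2 -0.5 -0.9] M [-0.01 -0.    0.01] 0.087 q7 [ 49.  16. -27.  88.   8.  77.  21.]
shift units [ 0.0118 -0.0004  0.0928] turn units [ 0.0124  0.024  -0.0174]
2.8667 [ 0.5343 -0.3067  0.2049] [179.64   0.69  89.5 ] [ 0.2  -0.47 -0.91] 0.08695759398026225
red [214. 190.] 692 [ 0.443  -0.2875  0.0851] ((442.32171630859375, -288.1114807128906), 9.853209495544434)
red [326. 218.] 2035 [ 0.535  -0.2957  0.1474] ((535.04150390625, -296.3697204589844), 14.700690269470215)
```

View pics/w2.png

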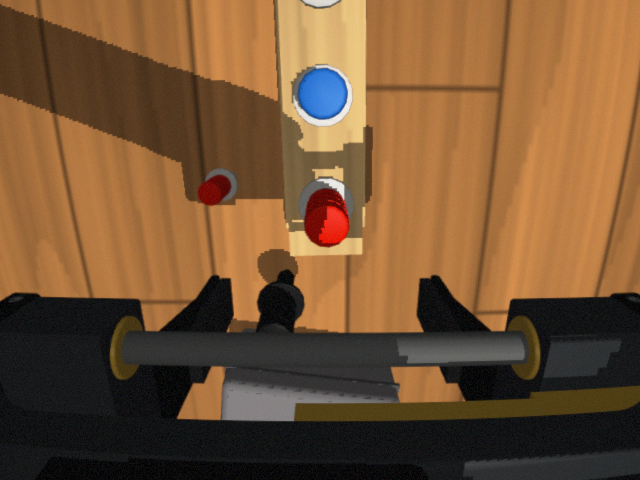

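servo_tool(moves="0.012 0 0 0.012 0.024 -0.017 -1; 0 0 0 0 0 0 -1; 0 0 0 0 0 0 -1")

```text
time_s: 3.17
tool_pos: [0.5352, -0.2973, 0.2108]
tool_rot: [179.7, 0.2, 89.8]
force: [0.3, 0.2, 1.1]
grip_width: 0.0868
```

```bash
python3 dl.py 0.535 -0.296 0.112 90
```

```text
t 3.1667 [ 0.5352 -0.2973  0.2108] [179.69   0.22  89.78] F [0.3 0.2 1.1] M [-0.   -0.09 -0.03] 0.0868 q7 [ 49.  15. -27.  88.   7.  78.  21.]
shift units [ 0.0017 -0.0007  0.0988] turn units [ 0.0106  0.0076 -0.0078]
```

servo_tool(moves="0.002 0 0.02 0.01 0.008 -0.008 -1; 0.001 0 0.02 0 0 0 -1; 0.001 0 0.02 0 0 0 -1; 0 0 0 0 0 0 -1; 0 0 0 0 0 0 -1")

```text
time_s: 3.58
tool_pos: [0.5415, -0.296, 0.1596]
tool_rot: [179.1, 0.5, 90.0]
force: [-0.3, -0.5, 0.3]
grip_width: 0.087
```

```bash
python3 dl.py 0.535 -0.296 0.112 90
```

```text
t 3.5833 [ 0.5415 -0.296   0.1596] [179.12   0.53  90.02] F [-0.3 -0.5  0.3] M [-0.04 -0.07 -0.03] 0.087 q7 [ 48.  17. -27.  92.   8.  72.  20.]
shift units [ 0.0004 -0.0072  0.0475] turn units [0.0308 0.0184 0.0007]
```

servo_tool(moves="0 -0.007 0.02 0.03 0.018 0 -1; 0 0 0.013 0 0 0 -1; 0 0 0 0 0 0 -1; 0 0 0 0 0 0 -1")

```text
time_s: 3.92
tool_pos: [0.5372, -0.2979, 0.1296]
tool_rot: [179.7, 0.2, 90.0]
force: [-0.0, -0.2, 0.2]
grip_width: 0.0872
```

```bash
python3 dl.py 0.535 -0.296 0.112 90
```

```text
t 3.9167 [ 0.5372 -0.2979  0.1296] [179.65   0.23  89.99] F [-0.  -0.2  0.2] M [ 0.01 -0.1   0.04] 0.0872 q7 [ 49.  18. -27.  94.   9.  70.  20.]
shift units [ 0.002  -0.0023  0.0176] turn units [ 0.0121  0.008  -0.0002]
```

servo_tool(moves="0.002 -0.002 0.016 0.012 0.008 0 -1; 0 0 0 0 0 0 -1; 0 0 0 0 0 0 -1")

```text
time_s: 4.17
tool_pos: [0.5361, -0.2963, 0.1135]
tool_rot: [179.9, 0.0, 90.0]
force: [-0.2, -0.2, 1.1]
grip_width: 0.0869
```

```bash
python3 dl.py 0.535 -0.296 0.112 90; python3 look.py w3
```

```text
t 4.1667 [ 0.5361 -0.2963  0.1135] [1.7991e+02 4.0000e-02 8.9980e+01] F [-0.2 -0.2  1.1] M [-0.   -0.11  0.02] 0.0869 q7 [ 48.  19. -27.  95.   9.  68.  20.]
shift units [ 0.0003 -0.0011  0.0015] turn units [ 0.0033  0.0015 -0.0007]
4.1667 [ 0.5361 -0.2963  0.1135] [1.7991e+02 4.0000e-02 8.9980e+01] [-0.23 -0.25  1.06] 0.08693196213018627
red [174. 236.] 1475 [ 0.4433 -0.2872  0.085 ] ((442.7715148925781, -287.8274841308594), 9.748025894165039)
red [324. 290.] 4996 [ 0.5349 -0.2939  0.1479] ((535.1593017578125, -286.3386535644531), 22.80927848815918)
```

View pics/w3.png

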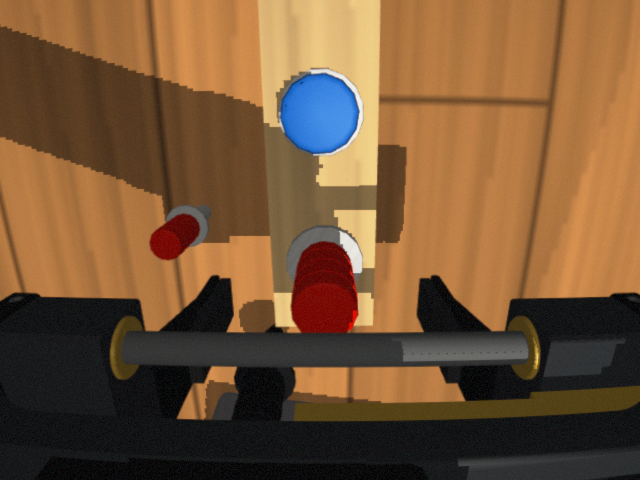

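The grip is centred between the fingers at (325,300), so I'll close.

servo_tool(moves="0 0 0 0 0 0 1; 0 0 0 0 0 0 1; 0 0 0 0 0 0 1; 0 0 0 0 0 0 1; 0 0 0 0 0 0 1; 0 0 0 0 0 0 1; 0 0 0 0 0 0 1; 0 0 0 0 0 0 1; 0 0 0 0 0 0 1; 0 0 0 0 0 0 1", squeeze=35)

```text
time_s: 5.05
tool_pos: [0.5364, -0.2964, 0.1147]
tool_rot: [179.9, 0.1, 90.0]
force: [-1.0, 0.5, -0.0]
grip_width: 0.0291
```

```bash
python3 dl.py 0.535 -0.296 0.112 90
```

```text
t 5.05 [ 0.5364 -0.2964  0.1147] [1.7987e+02 9.0000e-02 8.9990e+01] F [-1.   0.5 -0. ] M [-0.03 -0.07  0.03] 0.0291 q7 [ 48.  19. -27.  94.   9.  68.  20.]
shift units [ 0.0004 -0.0014  0.0027] turn units [ 0.0046  0.0031 -0.0003]
```

servo_tool(moves="0 0 -0.015 0 0 0 1; 0 0 -0.015 0 0 0 1; 0 0 0 0 0 0 1")

```text
time_s: 5.3
tool_pos: [0.5345, -0.2955, 0.1426]
tool_rot: [-179.9, -0.1, 90.0]
force: [1.0, 0.2, -2.0]
grip_width: 0.029
```

```bash
python3 dl.py 0.5358 -0.2964 0.21 90
```

```text
t 5.3 [ 0.5345 -0.2955  0.1426] [-1.7987e+02 -8.0000e-02  8.9990e+01] F [ 1.   0.2 -2. ] M [-0.09 -0.18 -0.  ] 0.029 q7 [ 49.  18. -27.  93.   8.  72.  20.]
shift units [-0.0008  0.0011 -0.0674] turn units [-0.0044 -0.0029 -0.0003]
```

servo_tool(moves="0 0.001 -0.015 -0.004 -0.003 0 1; 0 0.001 -0.015 0 0 0 1; 0 0 -0.015 0 0 0 1; 0 0 -0.02 0 0 0 1; 0 0 -0.02 0 0 0 1; 0 0 0 0 0 0 1")

```text
time_s: 5.8
tool_pos: [0.5334, -0.2943, 0.2222]
tool_rot: [-179.4, -0.3, 90.0]
force: [0.9, -0.6, -1.9]
grip_width: 0.0292
```

```bash
python3 dl.py 0.5335 0.179 0.25 90; python3 look.py w4;python3 - <<'E'
from cell import env
import cv2,pickle
c=env.read_camera("side");pickle.dump((env.get_obs(),c),open("s4.pkl","wb"));cv2.imwrite("pics/s4.png",c["img"][:,:,::-1])
E
```

```text
t 5.8 [ 0.5334 -0.2943  0.2222] [-179.45   -0.33   89.99] F [ 0.9 -0.6 -1.9] M [-0.08 -0.22  0.02] 0.0292 q7 [ 49.  15. -27.  86.   7.  81.  21.]
shift units [ 4.735e-01 -3.000e-04 -2.510e-02] turn units [-0.0193 -0.0116 -0.0004]
5.8 [ 0.5334 -0.2943  0.2222] [-179.45   -0.33   89.99] [ 0.88 -0.62 -1.95] 0.029221595117840775
red [224. 201.] 594 [ 0.443  -0.2871  0.0851] ((442.4616394042969, -287.7787780761719), 9.892257690429688)
red [324. 290.] 5028 [ 0.5327 -0.2924  0.2554] ((532.4918212890625, -284.80780029296875), 22.532106399536133)
```

View pics/w4.png

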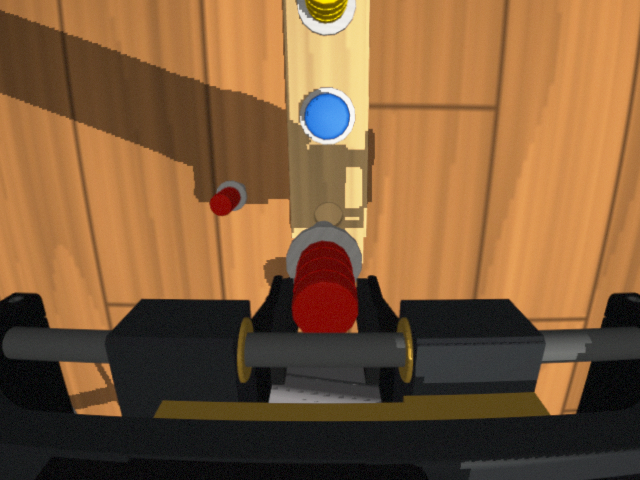

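View pics/s4.png

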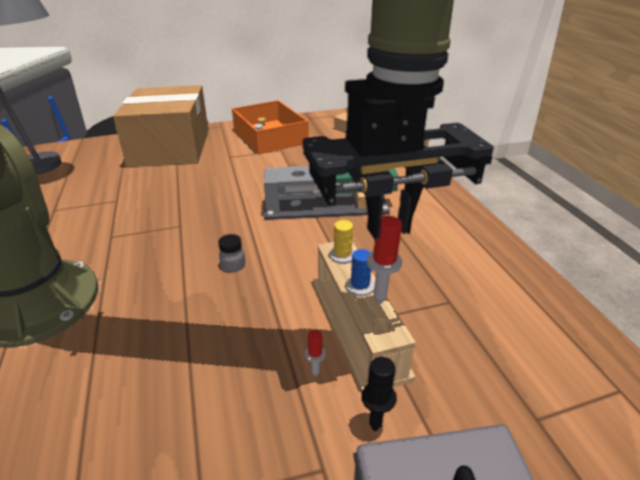

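Run:
```python
from h import *
o,c=pickle.load(open("s4.pkl","rb"));p=o["tool_pos"]; print(p,o["tool_rot"])
for dz in (.034,.008,-.011,-.02,-.026,-.092): print(dz,proj(c,p+[0,0,dz]).round(0))
W=cloud(c); m=reds(c,W); m[290:]=0; P=W[m&(abs(W[...,0]-.533)<.04)]; P=P[~np.isnan(P[:,0])]; 
for a in np.arange(.19,.27,.01):
    q=P[(P[:,2]>=a)&(P[:,2]<a+.01)]
    if len(q): print(round(a,3),len(q),q.mean(0).round(4),q[:,1].min().round(4),q[:,0].min().round(4),q[:,0].max().round(4))
cv2.imwrite("pics/s4c.png",cv2.resize(c["img"][170:310,300:460,::-1],None,fx=4,fy=4,interpolation=cv2.INTER_CUBIC))
```

```text
[ 0.53160284 -0.29358009  0.21819982] [-179.15825733   -0.49260558   89.99167811]
0.034 [[389. 223.]]
0.008 [[387. 241.]]
-0.011 [[386. 254.]]
-0.02 [[385. 259.]]
-0.026 [[385. 263.]]
-0.092 [[381. 303.]]
0.2 105 [ 0.5259 -0.3036  0.2059] -0.308 0.5157 0.5401
0.21 157 [ 0.5263 -0.3035  0.2149] -0.3081 0.5158 0.5426
0.22 164 [ 0.526  -0.3034  0.2253] -0.3085 0.516 0.5416
0.23 153 [ 0.5276 -0.3041  0.2349] -0.308 0.5157 0.5436
0.24 142 [ 0.529  -0.305   0.2452] -0.3085 0.5185 0.5466
0.25 270 [ 0.532  -0.2969  0.2532] -0.3101 0.5192 0.5463
```

View pics/s4c.png

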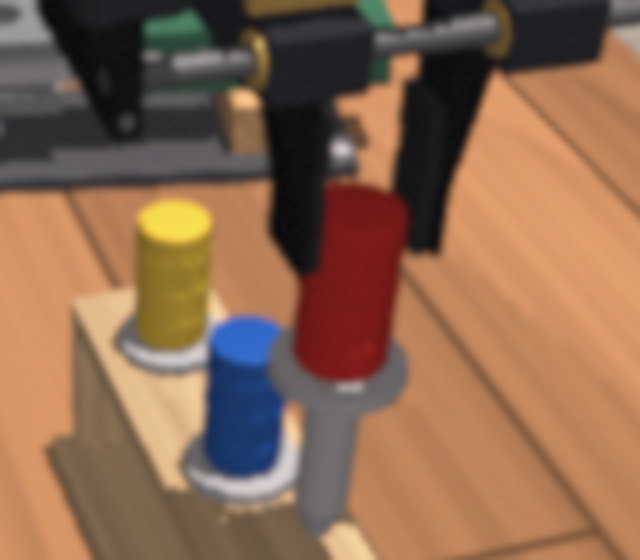

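The pin is held with a 29 mm opening. Its axis agrees with the TCP, the top is at 0.255, and its lean is under about 2°. I'll raise it so the shank clears the other grips, then carry it +y.

servo_tool(moves="0 0 -0.03 -0.02 -0.012 0 1; 0 0 -0.03 0 0 0 1; 0 0 0 0 0 0 1; 0.02 0 0 0 0 0 1; 0.03 0 0 0 0 0 1; 0.03 0 0 0 0 0 1; 0.03 0 0 0 0 0 1; 0.03 0 0 0 0 0 1; 0.03 0 0 0 0 0 1; 0.03 0 0 0 0 0 1; 0.03 0 0 0 0 0 1; 0.03 0 0 0 0 0 1; 0 0 0 0 0 0 1")

```text
time_s: 6.98
tool_pos: [0.5191, -0.0245, 0.2467]
tool_rot: [-177.3, -1.1, 89.4]
force: [0.3, 1.5, -2.7]
grip_width: 0.0289
```

```bash
python3 dl.py 0.5335 0.179 0.28 90
```

```text
t 6.9833 [ 0.5191 -0.0245  0.2467] [-177.3    -1.06   89.4 ] F [ 0.3  1.5 -2.7] M [ 0.03 -0.21 -0.03] 0.0289 q7 [ 36.   6. -37.  94.   2.  84.  -3.]
shift units [ 0.2043  0.0108 -0.03  ] turn units [-0.0939 -0.0375 -0.0202]
```

servo_tool(moves="0 0.01 -0.03 -0.094 -0.037 -0.02 1; 0 0 0 0 0 0 1; 0.03 0 0 0 0 0 1; 0.03 0 0 0 0 0 1; 0.03 0 0 0 0 0 1; 0.03 0 0 0 0 0 1; 0.02 0 0 0 0 0 1; 0 0 0 0 0 0 1; 0 0 0 0 0 0 1")

```text
time_s: 7.73
tool_pos: [0.5227, 0.1184, 0.2562]
tool_rot: [-178.6, -0.0, 90.0]
force: [-0.4, -0.5, -2.3]
grip_width: 0.0287
```

```bash
python3 dl.py 0.5335 0.179 0.23 90
```

```text
t 7.7333 [0.5227 0.1184 0.2562] [-1.7864e+02 -2.0000e-02  8.9990e+01] F [-0.4 -0.5 -2.3] M [-0.08 -0.18 -0.03] 0.0287 q7 [ 25.   8. -44.  92.   5.  84. -19.]
shift units [0.0606 0.0114 0.026 ] turn units [-0.0476 -0.0007 -0.0004]
```

servo_tool(moves="0.03 0.011 0 -0.047 0 0 1; 0.03 0 0 0 0 0 1; 0 0 0 0 0 0 1; 0 0 0 0 0 0 1")

```text
time_s: 8.07
tool_pos: [0.5337, 0.1731, 0.2491]
tool_rot: [-179.6, 0.2, 89.5]
force: [0.2, -0.3, -3.4]
grip_width: 0.0289
```

```bash
python3 dl.py 0.5335 0.179 0.23 90
```

```text
t 8.0667 [0.5337 0.1731 0.2491] [-179.58    0.23   89.5 ] F [ 0.2 -0.3 -3.4] M [-0.15 -0.13 -0.01] 0.0289 q7 [ 20.  11. -46.  90.   8.  83. -27.]
shift units [ 0.006  -0.0001  0.0191] turn units [-0.0147  0.0081 -0.0175]
```

servo_tool(moves="0.006 0 0.02 -0.015 0.008 -0.017 1; 0 0 0 0 0 0 1; 0 0 0 0 0 0 1")

```text
time_s: 8.32
tool_pos: [0.5338, 0.1746, 0.2265]
tool_rot: [-179.8, 0.1, 89.7]
force: [1.4, -0.8, -1.8]
grip_width: 0.0288
```

```bash
python3 dl.py 0.5335 0.179 0.20 90; python3 look.py w5;python3 - <<'E'
from cell import env
from h import *
for n in("side","top"):
    o=env.get_obs();c=env.read_camera(n);pickle.dump((o,c),open(n[0]+"5.pkl","wb"));cv2.imwrite(f"pics/{n[0]}5.png",c["img"][:,:,::-1])
    if n=="side":
        print(o["tool_pos"],[(dz,proj(c,o["tool_pos"]+[0,0,dz]).round(1)) for dz in (.034,-.0945)], proj(c,[.534,.1785,.086]))
        cv2.imwrite("pics/s5c.png",cv2.resize(c["img"][90:220,240:420,::-1],None,fx=4,fy=4,interpolation=cv2.INTER_CUBIC))
E
```

```text
t 8.3167 [0.5338 0.1746 0.2265] [-1.7984e+02  1.2000e-01  8.9750e+01] F [ 1.4 -0.8 -1.8] M [-0.02 -0.14  0.01] 0.0288 q7 [ 20.  11. -46.  93.   8.  80. -28.]
shift units [ 0.0045 -0.0002  0.0265] turn units [-0.0055  0.0042 -0.0088]
8.3167 [0.5338 0.1746 0.2265] [-1.7984e+02  1.2000e-01  8.9750e+01] [ 1.38 -0.8  -1.82] 0.0287743982470504
red [324. 290.] 5030 [0.5329 0.1768 0.2597] ((532.9683837890625, 184.67562866210938), 22.88778305053711)
[0.5333417  0.17413474 0.22595135] [(0.034, array([[295.6,  96. ]])), (-0.0945, array([[297.7, 155.6]]))] [[298.14823332 173.91156179]]
```

View pics/w5.png

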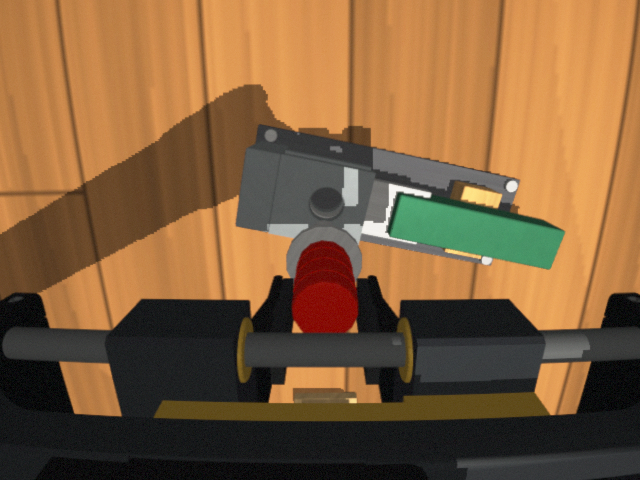

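View pics/s5c.png

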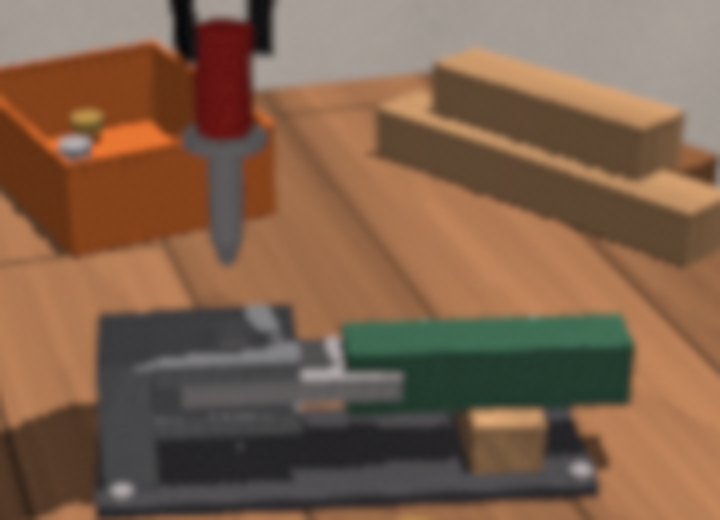

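View pics/t5.png

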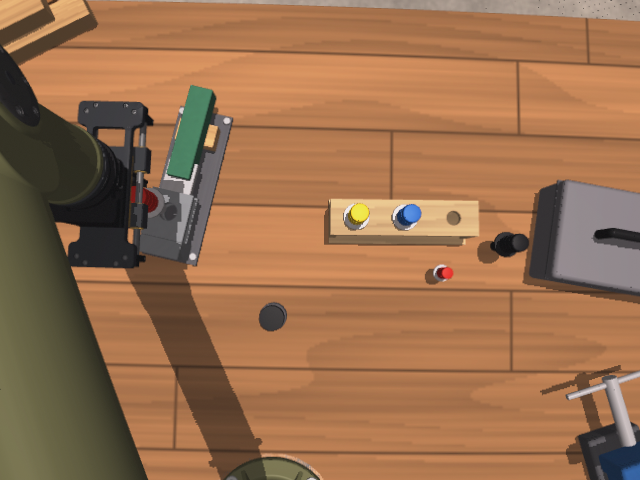

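The shank tip shows at side pixel (297.2,155.5) against a predicted (297.7,155.6), so the pin is vertical on the TCP axis. The hole is visible in the wrist view at (327,203), and I'll use it as a third measurement.

Run:
```python
from h import *
o,c=pickle.load(open("w5.pkl","rb"));W=cloud(c,o)
z=W[...,2]; print("coupling top z",np.nanmedian(z[165:180,285:300]),np.nanmedian(z[215:222,290:300]))
m=np.zeros((480,640),np.uint8); m[180:230,300:352]=(np.nan_to_num(z[180:230,300:352],nan=0)<.079)
k,l,st,ce=cv2.connectedComponentsWithStats(m)
i=l[200,327]; print(st[i],ce[i])
q=max(cv2.findContours((l==i).astype(np.uint8),cv2.RETR_EXTERNAL,cv2.CHAIN_APPROX_NONE)[0],key=len)
e=cv2.fitEllipse(q); print(e)
def back(u,v,zz):
    s=cv2.undistortPoints(np.array([[[u,v]]],float),c["mtx"],np.array([c["k1"],0,0,0.]))[0,0]
    T=Ttool(o)@c["hand_eye"]; d=T[:3,:3]@np.array([s[0],-s[1],-1]); return T[:3,3]+d*(zz-T[2,3])/d[2]
print("hole",back(*e[0],.086), "hole from cloud", )
print(np.round(z[188:220:3,310:346:3]*1000))
cv2.imwrite("pics/w5c.png",cv2.resize(c["img"][130:290,230:390,::-1],None,fx=4,fy=4,interpolation=cv2.INTER_CUBIC))
```

```text
coupling top z 0.0856218714523933 0.08559911786049257
[309 188  34  32 860] [325.77325581 203.25465116]
((325.7674865722656, 203.2679443359375), (31.200244903564453, 33.26734924316406), 91.2355728149414)
hole [0.53349989 0.18022087 0.086     ] hole from cloud
[[85. 87. 86. 85.  8. 10. 11.  8. 87. 86. 84. 86.]
 [86. 84.  9.  9.  9.  9. 10.  9. 10. 84. 85. 85.]
 [86. 10.  9. 10.  9.  9. 10.  9. 10. 10. 85. 85.]
 [51. 10.  9. 10. 10.  9. 10. 10.  9. 10.  9. 86.]
 [52. 10. 10.  9.  9.  9.  9. 12.  9.  8. 43. 85.]
 [59. 44.  9. 10. 10. 10. 10.  9. 10.  9. 52. 80.]
 [66. 53. 44.  9. 10. 11.  9. 10. 10. 49. 54. 83.]
 [80. 63. 54. 47. 44. 42. 42. 46. 52. 53. 59. 86.]
 [84. 73. 65. 59. 52. 54. 53. 52. 56. 61. 81. 86.]
 [85. 83. 76. 67. 65. 63. 62. 63. 67. 78. 86. 86.]
 [86. 86. 85. 80. 76. 75. 75. 76. 82. 84. 87. 85.]]
```

View pics/w5c.png

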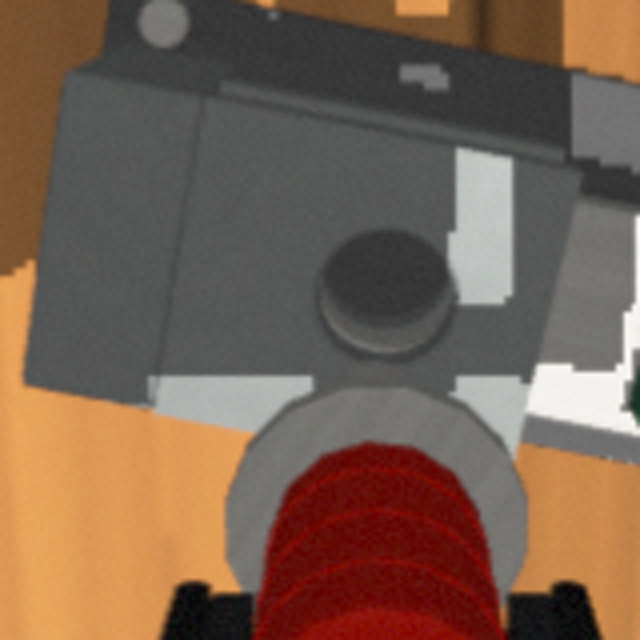

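The hole is at (0.5337,0.1795), with the three cameras agreeing within about 2 mm. The home TCP height is about 0.1145, the same as in the rack.

servo_tool(moves="0.005 0 0.012 -0.005 0.004 -0.009 1; 0 0 0.01 0 0 0 1; 0 0 0 0 0 0 1; 0 0 0 0 0 0 1")

```text
time_s: 8.8
tool_pos: [0.5353, 0.1794, 0.2046]
tool_rot: [179.8, -0.0, 89.9]
force: [0.3, 0.2, -2.9]
grip_width: 0.0291
```

```bash
python3 dl.py 0.5337 0.1795 0.1145 90
```

```text
t 8.8 [0.5353 0.1794 0.2046] [ 1.798e+02 -4.000e-02  8.988e+01] F [ 0.3  0.2 -2.9] M [ 0.01 -0.09 -0.02] 0.0291 q7 [ 20.  12. -46.  94.   9.  77. -28.]
shift units [ 0.0001 -0.002   0.0901] turn units [ 0.0071 -0.0015 -0.0042]
```

servo_tool(moves="0 -0.002 0.012 0.007 0 -0.004 1; 0 0 0.012 0 0 0 1; 0 0 0 0 0 0 1; 0 0 0 0 0 0 1")

```text
time_s: 9.13
tool_pos: [0.5329, 0.1793, 0.1777]
tool_rot: [-179.9, -0.0, 90.0]
force: [-0.3, 0.4, -2.7]
grip_width: 0.0293
```

```bash
python3 dl.py 0.5337 0.1795 0.1145 90
```

```text
t 9.1333 [0.5329 0.1793 0.1777] [-1.7995e+02 -3.0000e-02  9.0020e+01] F [-0.3  0.4 -2.7] M [-0.08 -0.06 -0.  ] 0.0293 q7 [ 19.  13. -46.  97.  10.  74. -29.]
shift units [0.0002 0.0008 0.0632] turn units [-0.0018 -0.0009  0.0006]
```

servo_tool(moves="0 0.001 0.01 -0.002 0 0 1; 0 0 0.01 0 0 0 1; 0 0 0 0 0 0 1; 0 0 0 0 0 0 1")

```text
time_s: 9.47
tool_pos: [0.5339, 0.1792, 0.1552]
tool_rot: [-180.0, -0.0, 90.0]
force: [0.0, 0.5, -2.3]
grip_width: 0.0291
```

```bash
python3 dl.py 0.5337 0.1795 0.1145 90
```

```text
t 9.4667 [0.5339 0.1792 0.1552] [-1.7999e+02 -3.0000e-02  9.0010e+01] F [ 0.   0.5 -2.3] M [-0.04 -0.13 -0.  ] 0.0291 q7 [ 19.  14. -46.  98.  11.  72. -30.]
shift units [ 0.0003 -0.0002  0.0407] turn units [-0.0005 -0.001   0.0005]
```

No side force. Continuing down.

servo_tool(moves="0 0 0.01 0 0 0 1; 0 0 0.01 0 0 0 1; 0 0 0 0 0 0 1; 0 0 0 0 0 0 1")

```text
time_s: 9.8
tool_pos: [0.5341, 0.1792, 0.1331]
tool_rot: [-180.0, -0.0, 90.0]
force: [1.1, 1.1, -2.0]
grip_width: 0.0293
```

```bash
python3 dl.py 0.5337 0.1795 0.1145 90
```

```text
t 9.8 [0.5341 0.1792 0.1331] [-1.800e+02 -4.000e-02  9.001e+01] F [ 1.1  1.1 -2. ] M [-0.06 -0.1  -0.03] 0.0293 q7 [ 18.  16. -46. 100.  12.  70. -30.]
shift units [ 0.0003 -0.0004  0.0186] turn units [-0.0001 -0.0013  0.0003]
```

servo_tool(moves="0 0 0.01 0 0 0 1; 0 0 0.004 0 0 0 1; 0 0 0 0 0 0 1; 0 0 0 0 0 0 1; 0 0 0 0 0 0 1")

```text
time_s: 10.22
tool_pos: [0.5341, 0.1793, 0.1175]
tool_rot: [-180.0, -0.0, 90.0]
force: [-0.6, 0.3, -2.4]
grip_width: 0.0287
```

```bash
python3 dl.py 0.5337 0.1795 0.1145 90
```

```text
t 10.2167 [0.5341 0.1793 0.1175] [-1.7999e+02 -4.0000e-02  9.0010e+01] F [-0.6  0.3 -2.4] M [-0.   -0.09  0.  ] 0.0287 q7 [ 18.  16. -46. 101.  12.  68. -31.]
shift units [ 0.0002 -0.0004  0.003 ] turn units [-0.0003 -0.0015  0.0003]
```

servo_tool(moves="0 0 0.002 0 0 0 1; 0 0 0.001 0 0 0 1; 0 0 0.001 0 0 0 1; 0 0 0 0 0 0 1")

```text
time_s: 10.55
tool_pos: [0.5349, 0.1798, 0.115]
tool_rot: [179.9, -0.1, 90.0]
force: [0.4, -0.4, -2.4]
grip_width: 0.0291
```

```bash
python3 dl.py 0.5337 0.1795 0.1145 90
```

```text
t 10.55 [0.5349 0.1798 0.115 ] [ 1.7989e+02 -6.0000e-02  9.0010e+01] F [ 0.4 -0.4 -2.4] M [-0.03 -0.09  0.  ] 0.0291 q7 [ 18.  17. -45. 101.  13.  68. -31.]
shift units [-0.0003 -0.0012  0.0005] turn units [ 0.0038 -0.0023  0.0003]
```

servo_tool(moves="0 0 0.002 0 0 0 1; 0 0 0.002 0 0 0 1; 0 0 0 0 0 0 1; 0 0 0 0 0 0 1")

```text
time_s: 10.88
tool_pos: [0.5359, 0.1806, 0.1156]
tool_rot: [179.7, 0.0, 90.0]
force: [0.1, 0.3, -2.5]
grip_width: 0.0289
```

```bash
python3 dl.py 0.5337 0.1795 0.1145 90; python3 look.py w6
python3 - <<'E'
from cell import env
from h import *
c=env.read_camera("side"); cv2.imwrite("pics/s6c.png",cv2.resize(c["img"][90:240,240:420,::-1],None,fx=4,fy=4,interpolation=cv2.INTER_CUBIC))
E
```

```text
t 10.8833 [0.5359 0.1806 0.1156] [179.71   0.    90.01] F [ 0.1  0.3 -2.5] M [ 0.01 -0.1   0.06] 0.0289 q7 [ 18.  17. -45. 101.  13.  68. -31.]
shift units [-0.0011 -0.0022  0.0011] turn units [0.01   0.0001 0.0005]
10.8833 [0.5359 0.1806 0.1156] [179.71   0.    90.01] [ 0.06  0.27 -2.48] 0.028867422152644154
red [324. 290.] 5029 [0.5347 0.1826 0.1489] ((534.3580322265625, 190.20590209960938), 22.973342895507812)
```

View pics/s6c.png

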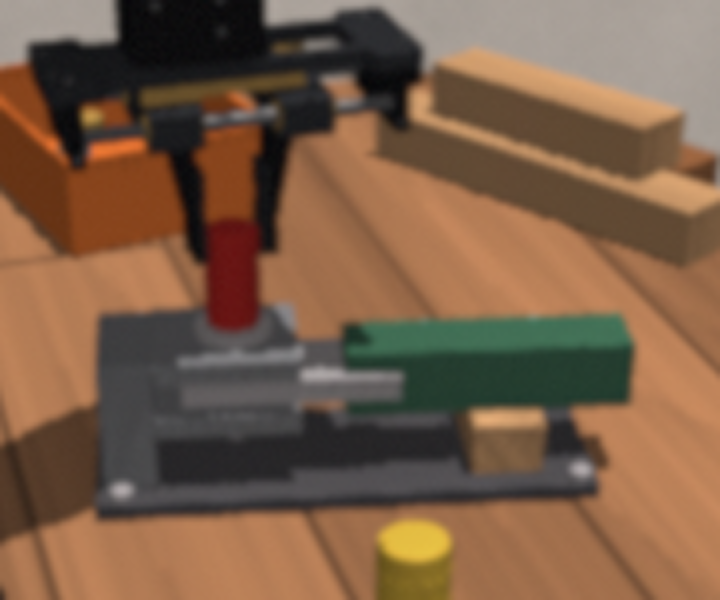

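The side view shows the pin nearly home in the coupling, its collar at crop (235,330) almost on the top face. There's no contact load yet, so I'll recentre and push down a little more.

servo_tool(moves="-0.001 -0.002 0.003 0.01 0 0 1; 0 0 0.003 0 0 0 1; 0 0 0.002 0 0 0 1; 0 0 0 0 0 0 1")

```text
time_s: 11.32
tool_pos: [0.5357, 0.1807, 0.1152]
tool_rot: [179.8, 0.1, 90.0]
force: [0.4, -0.2, -3.8]
grip_width: 0.0288
```

```bash
python3 dl.py 0.5337 0.1795 0.1145 90
```

```text
t 11.3167 [0.5357 0.1807 0.1152] [1.7976e+02 7.0000e-02 9.0010e+01] F [ 0.4 -0.2 -3.8] M [ 0.02 -0.1  -0.01] 0.0288 q7 [ 18.  17. -45. 101.  13.  68. -31.]
shift units [-0.0012 -0.002   0.0007] turn units [0.0085 0.0025 0.0003]
```

servo_tool(moves="-0.002 -0.003 0.005 0.01 0 0 1; 0 0 0.005 0 0 0 1; 0 0 0 0 0 0 1")

```text
time_s: 11.57
tool_pos: [0.5363, 0.1813, 0.1156]
tool_rot: [179.5, 0.0, 90.0]
force: [0.6, -0.6, -3.2]
grip_width: 0.0292
```

```bash
python3 dl.py 0.5337 0.1795 0.1145 90
```

```text
t 11.5667 [0.5363 0.1813 0.1156] [1.7954e+02 4.0000e-02 9.0000e+01] F [ 0.6 -0.6 -3.2] M [ 0.03 -0.14  0.02] 0.0292 q7 [ 18.  17. -45. 101.  13.  68. -31.]
shift units [-0.0018 -0.0026  0.0011] turn units [0.0159 0.0013 0.0001]
```

servo_tool(moves="0 0 0.004 0 0 0 1")

```text
time_s: 11.65
tool_pos: [0.5378, 0.1819, 0.1138]
tool_rot: [179.3, 0.0, 90.0]
force: [-10.1, -3.6, 37.4]
grip_width: 0.0292
```

servo_tool(moves="0 0 0.006 0 0 0 1")

```text
time_s: 11.73
tool_pos: [0.5382, 0.1823, 0.1132]
tool_rot: [179.3, 0.1, 90.0]
force: [-22.0, -7.2, 50.7]
grip_width: 0.0287
```

```bash
python3 dl.py 0.5337 0.1795 0.1145 90; python3 look.py w7
python3 - <<'E'
from cell import env
from h import *
c=env.read_camera("side");W=cloud(c)
m=reds(c,W)&(W[...,1]>.1)&(abs(W[...,0]-.534)<.03);P=W[m];print("red z",np.percentile(P[:,2],[1,5,95,99]).round(4))
cv2.imwrite("pics/s7c.png",cv2.resize(c["img"][130:200,260:340,::-1],None,fx=8,fy=8,interpolation=cv2.INTER_CUBIC))
E
```

```text
t 11.7333 [0.5382 0.1823 0.1132] [1.7929e+02 1.2000e-01 8.9990e+01] F [-22.   -7.2  50.7] M [-1.64  4.58  0.02] 0.0287 q7 [ 18.  17. -45. 101.  13.  67. -32.]
shift units [-0.0029 -0.0045 -0.0013] turn units [ 0.025   0.0041 -0.0004]
11.7333 [0.5382 0.1823 0.1132] [1.7929e+02 1.2000e-01 8.9990e+01] [-21.95  -7.19  50.66] 0.028733318442309624
red [324. 291.] 5002 [0.5367 0.1847 0.148 ] ((537.54541015625, 192.65127563476562), 22.899913787841797)
red z [0.0984 0.1007 0.1489 0.1497]
```

View pics/s7c.png

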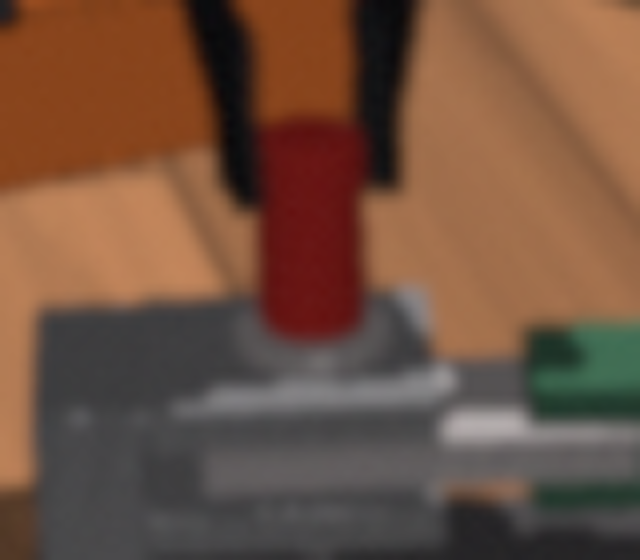

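View pics/w7.png

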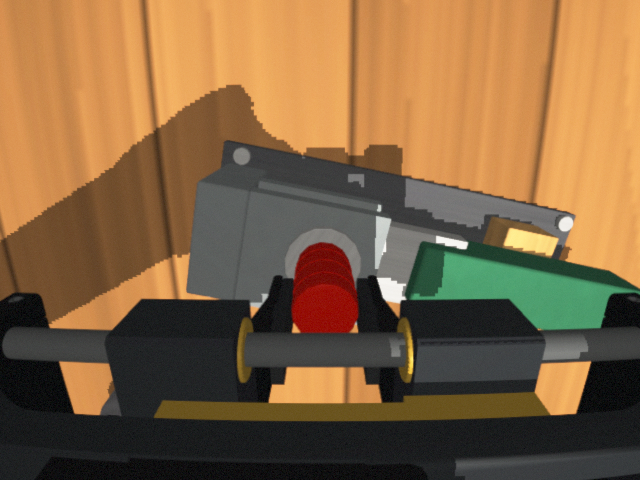

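Pushing meets firm contact (+50 N up) with the grip top at 0.148, exactly the seated height, so the collar is down. I'll relax the load and then release.

servo_tool(moves="0 0 0 0 0 0 1; 0 0 0 0 0 0 1; 0 0 0 0 0 0 1")

```text
time_s: 12.08
tool_pos: [0.5386, 0.1827, 0.1135]
tool_rot: [179.1, 0.1, 90.0]
force: [0.8, 0.6, -3.6]
grip_width: 0.0295
```

servo_tool(moves="0 0 0 0 0 0 -0.1; 0 0 0 0 0 0 -0.1; 0 0 0 0 0 0 -0.1; 0 0 0 0 0 0 -0.3; 0 0 0 0 0 0 -0.3; 0 0 0 0 0 0 -0.5; 0 0 0 0 0 0 -0.5; 0 0 0 0 0 0 -0.5")

```text
time_s: 12.75
tool_pos: [0.5375, 0.1818, 0.1093]
tool_rot: [179.4, 0.1, 90.0]
force: [-0.1, 0.6, -0.4]
grip_width: 0.0632
```

```bash
python3 dl.py 0.5337 0.1795 0.2 90; python3 look.py w8
```

```text
t 12.75 [0.5375 0.1818 0.1093] [1.7942e+02 6.0000e-02 8.9980e+01] F [-0.1  0.6 -0.4] M [-0.03 -0.06 -0.01] 0.0632 q7 [ 18.  17. -45. 101.  13.  67. -32.]
shift units [-0.0024 -0.0029 -0.0907] turn units [ 0.0203  0.0022 -0.0008]
12.75 [0.5375 0.1818 0.1093] [1.7942e+02 6.0000e-02 8.9980e+01] [-0.12  0.56 -0.37] 0.06319780006071075
red [326. 292.] 5047 [0.5368 0.1854 0.1481] ((537.3041381835938, 192.85598754882812), 22.245948791503906)
```

View pics/w8.png

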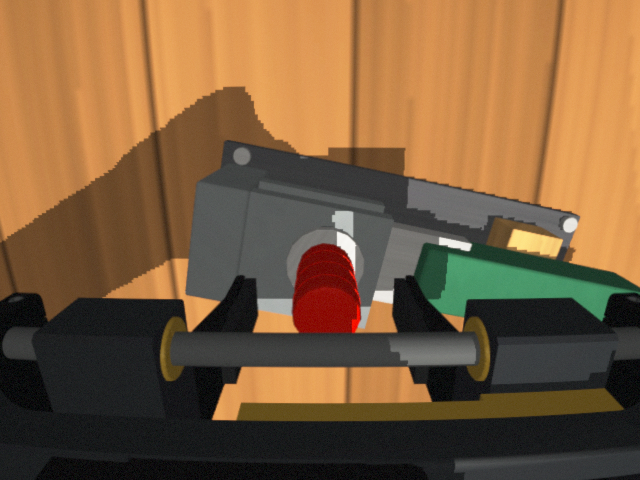

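The wrist view shows the fingers clear on both sides of the grip at (326,292), and the top is still at 0.148. Retreating straight up.

servo_tool(moves="0 0 -0.01 0 0 0 -0.7; 0 0 -0.02 0 0 0 -0.7; 0 0 -0.03 0 0 0 -0.7; 0 0 -0.03 0 0 0 -0.7; 0 0 -0.03 0 0 0 -0.7; 0 0 -0.03 0 0 0 -0.7; 0 0 0 0 0 0 -0.7; 0 0 0 0 0 0 -0.7")

```text
time_s: 13.47
tool_pos: [0.5346, 0.1826, 0.2703]
tool_rot: [179.4, 0.0, 90.1]
force: [-0.4, -0.4, -0.6]
grip_width: 0.0735
```

```bash
python3 look.py w9
python3 - <<'E'
from cell import env
from h import *
c=env.read_camera("side");W=cloud(c)
m=reds(c,W)&(W[...,1]>.1)&(abs(W[...,0]-.534)<.03);P=W[m];print("red z",np.percentile(P[:,2],[1,5,95,99]).round(4),P[P[:,2]>.144].mean(0))
cv2.imwrite("pics/s9c.png",cv2.resize(c["img"][100:220,250:410,::-1],None,fx=5,fy=5,interpolation=cv2.INTER_CUBIC))
print(env.get_obs()["force"])
o,w=pickle.load(open("w9.pkl","rb"));V=cloud(w,o);h=cv2.cvtColor(w["img"],cv2.COLOR_RGB2HSV)
s=(h[...,1]<60)&(abs(V[...,2]-.092)<.004)&(np.hypot(V[...,0]-.536,V[...,1]-.181)<.03);print("collar pts",s.sum(),np.median(V[s],0))
E
```

```text
13.4667 [0.5346 0.1826 0.2703] [1.7942e+02 4.0000e-02 9.0100e+01] [-0.39 -0.39 -0.57] 0.07349189683353803
red [327. 211.] 1249 [0.5369 0.1824 0.1475] ((536.7791137695312, 181.68434143066406), 14.715697288513184)
red z [0.0982 0.1017 0.149  0.1498] [0.53572751 0.17700975 0.14779707]
[ 0.19106347  0.37025457 -1.43870301]
collar pts 564 [0.53483932 0.1925077  0.09169396]
```

View pics/s9c.png

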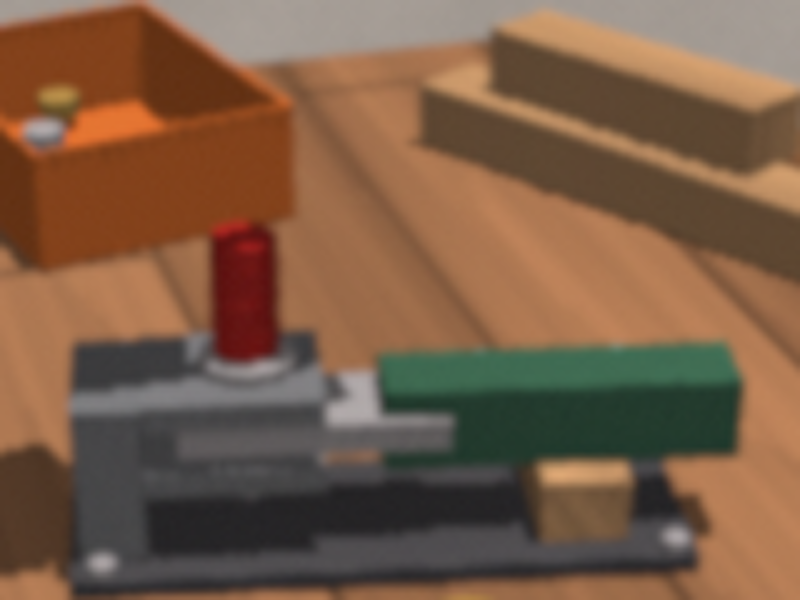

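View pics/w9.png

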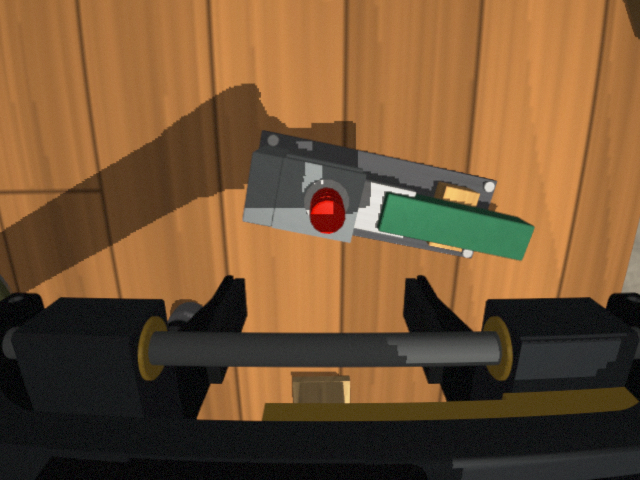

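The side view shows the pin upright, its collar flat on the coupling (crop (248,365)), with the drawbar undisturbed. In the wrist view it stands alone at (327,211). The collar top measures 0.0917 (expected 0.092) and the grip top 0.1475 to 0.148. Handing in.

```bash
python3 -c "
from cell import env
print(env.sign_off())"
```

```text
the job is handed in; nothing more can be done
None
```

The hitch pin with the red grip is home in the coupling, and I handed the job in at about 13.5 s. I took it from the rack, carried it over and pushed it down through the coupling and the drawbar eye, holding it the whole way. I let go only once its collar was on the coupling's top.

**Last checks:**
- **Seating:** the collar's top measured 0.0917 m (0.092 expected) and the grip's top about 0.148 m, the seated height. A brief downward push met firm contact, with 51 N upward at the wrist at the end of the push (limit 120 N).
- **Pose:** the pin stands upright and the drawbar looks undisturbed. The gripper is clear, well above the pin.

**What disagreed or was close:**
- **Pin position:** after release, the side and wrist cameras put the pin's y about 5 mm apart (0.177 and 0.182), more than the 2 mm calibration. The coupling hole itself measured (0.5337, 0.1795), with the three cameras agreeing to about 2 mm.
- **Sideways push:** during the push the tool slid 2 to 4 mm sideways, with up to 22 N of side force, all within the hole's slack.
- **Carry height:** on the way over, the arm sagged, so the shank passed only a few millimetres above the yellow pin. I saw no contact, and the rack pins were still in place in the next top view.

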